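Rock the carousel's hand knob into gear and bring the vial to the gate

TASK

The hand drive of the vial carousel is out of gear. Ease the black knob in its middle gently down, rocking it to and fro, until the clutch teeth fall into mesh and it sits fully home, without ever forcing tooth on tooth; then turn the tray by the knob alone until the vial stands in line with the gate gap in the rim, and let go, leaving the clutch in gear. Do not disturb the things standing around.

Things in the scene. Friction and masses are not known exactly. Their poses are not given: they have to be found in the camera images.
- carousel: round white vial carousel, 184 mm across, fixed to the table; origin at the middle of its underside, z up. Its -x axis points through the gate, the only gap (31 mm wide, between two steel posts 67 mm high) in the rim wall (60 mm high, radius 90 mm). The vertical spindle with the knob stands on the z axis
- gate (a point): middle of the gate gap, at radius 89.5 mm and 60 mm over the table
- vial_top (a point): top of the single vial (23 mm across, 46 mm tall, fixed in its pocket at radius 58 mm); 92 mm over the table, turns with the tray. The other five pockets of the tray are empty
- rotor (a joint): angle of the tray about the vertical axis in rad, growing anticlockwise seen from above; 0 = vial in line with the gate; starts between 0.6 and 1.2. The tray drags (0.13 N m) and stays where it is left
- tray: grey tray, 164 mm across, with six pockets, the vial and a steel hub with the lower ring of 6 clutch teeth (ring 54 mm across; teeth 8.5 mm wide, 14 mm tall, pointing up); origin on the carousel's axis at table height. The teeth turn with the tray, but an overload coupling (slips at 0.8 N m) leaves them at an unknown angle to it, and on some units they sit up to 6 mm higher
- spindle: the vertical steel spindle, 15 mm thick, with the clutch sleeve and the knob on it; origin on the carousel's axis at table height. Turns freely (0.03 N m) in both directions, together with sleeve and knob; when the teeth are in mesh it turns the tray, with about 0.1 rad of play
- knob_grip (a point): point on the axis of the black ribbed knob at which to grip it from above: knob round, 40 mm across, 31 mm tall; the point is 21 mm above its lower and 10 mm below its upper face, 138 mm over the table when the clutch is out. Below the knob are 11 mm of neck (20 mm thick), then the sleeve (55 mm across)
- clutch (a joint): how far the clutch sleeve is down the spindle, m: 0 = out of gear, 0.016 = fully home. Slides at about 3 N, stays where left. Its 6 teeth (8.5 mm wide, one every 60 degrees, pointing down) meet the lower teeth after 3 to 9 mm of travel (not measured) and pass into the gaps only within 0.1 rad out of each 1.047 rad. Never press tooth end on tooth end with over 20 N
- knob (a joint): how far the knob is pressed down onto the sleeve against its spring, in m: 0 = free, 0.010 = bottomed; 2 N preload and 2 N per mm. When teeth stand on teeth this spring is what you press; when they fall into mesh the force drops
- specimen_cup_a: specimen cup with screw lid, 61 mm across, 66 mm tall; a bystander, origin under its middle
- cup_b: second such specimen cup; a bystander
- tape: roll of paper tape lying flat, 58 mm across, 25 mm tall; a bystander
- swabs: small open carton of swabs, 61x62x59 mm; a bystander

How it is judged:
By the outcome, as a careful person would: the job done as asked, in the order asked, and still so for the second after the job is handed in, with the robot touching nothing.
It also fails if it takes over 64 s, if anything falls off the work surface, if the arm or the gripper's body presses on something with over 40 N, if the wrist force passes 120 N, or if a joint passes its speed limit or range.

ROBOT

A 6-joint arm with a two-finger parallel gripper is mounted at the origin on a cart in front of the work surface, level with it; the furniture and walls round the work are solid. World frame = base frame: x ahead of the robot, y to its left, z up, the work surface at z = 0. Lengths are in mm, angles in rad, forces in N, time in s.
With the tool pointing down it reaches from about 300 to 775 mm from the base axis. Payload 14.6 kg.
Tool frame: the origin (TCP) lies between the finger pads; the fingertips stand 25 mm ahead of it and the grasp point (between the pads) lies 6 mm ahead of it; z points along the fingers, y is the line along which they close (so a half turn about z gives the same grasp; the last joint's range is limited). The gripper opens to 94 mm and grips with 3 to 60 N. Pads are 16 mm wide; open, the fingers measure 119 mm over their backs; the gripper's body (75 mm by 177 mm) begins 78 mm behind the grasp point.
Start: joints at [-1.34, 0.3, 1.521, -0, 1.321, -0.067], TCP at [161.373, -525.783, 230.446] pointing down, gripper open.
Joint ranges: [-3.03, 3.03], [-0.79, 2.21], [0.23, 2.52], [-1.04, 4.18], [0, 3.07], [-2.55, 2.55]. Speed limits (rad/s): [2.22, 2.22, 2.57, 3.14, 3.14, 3.14].

INTERFACE

Orientations are given as [roll, pitch, yaw] about the fixed x, y, z axes, in that order (R = Rz(yaw) Ry(pitch) Rx(roll)).
In Python, from cell import manip gives the robot as it stands. The module is installed in compiled form; this text tells all that it offers.
- The arm moves only by the tool step_arm, never from a script. Its argument "series" is one flat list of numbers, 5 for each row, row after row: the shift along the world's x, y, z in mm, then the turn about the world's z in rad, then the closure, from 0 (fully open) to 1 (shut). In form: [dx, dy, dz, spin, jaw, dx, dy, dz, spin, jaw, ...]. A call has 1 to 20 rows; each row shifts and turns the commanded pose from where the row before left it; what a row does not reach is not made up. A row lasts 1/8 s, in which the tool goes at most 62.5 mm and 10.7 degrees, less where a joint would pass 70% of its speed; a pose out of reach is approached as far as the arm can. A call is refused whole if a number of a shift passes 62.5 or a number of a turn 0.188, either way. A call with a gripper value outside its range is refused whole. The fingers move at their own pace and stop on an object; "squeeze" is the grip in N (left out, the last holds). Time passes only in rows, so rows that do not move let the fingers close. It gives the time, the measured TCP pose, the force, the opening and the grip force at its end, in the units of the state.
- manip.read_state(): the state, without advancing time (a new reading comes with each control period).
- manip.camera(name): name is "scene" or "top"; returns (picture, depth): 384x512x3 uint8, blue, green, red; 384x512 float32, mm along the optical axis (not along the pixel's ray), 0 where there is no reading.
- manip.camera_info(name): a dict with "fovy" (degrees; the focal length in pixels is half the picture's height over the tangent of half this angle, whatever the lens; pixels are square), "cx", "cy" (the principal point, pixels), "eye" and "orientation" of the camera in the world. Camera axes: x right, y down, z forward; pixel columns grow to the right and rows downward; lengths in mm; the calibration is good to about 2 mm. A picture is of the moment at which its call begins. camera_info takes no time and is no camera call.
- manip.sign_off(): hands the job in; it is judged then, once.
The state is a dict: "clock": time; "joints": joint angles; "qd": joint speeds; "effort": joint torques, N m; "eef_pos": TCP position; "eef_rot": TCP orientation; "wrist_force": force on the tool from outside, world axes, zero at the start; "moment": the same for the moment, N m; "finger_gap": finger opening in mm; "finger_force": force on a finger pad.
Only numpy, scipy, OpenCV 4.12 (cv2) and the standard library are available. Lean on these libraries where they do the work, as an engineer would, in place of code of your own. Each camera call takes 0.05 s, during which the arm holds its last target. There are 200 camera calls.

## Working session

There is one attempt and no reset: what is moved stays moved. The work goes in short steps, Python scripts to look and compute and a tool call to move; the robot and the scene stay as the last step left them, time stands still between calls to the robot, and variables do not carry over. Pictures are saved under pics/ and viewed, at most 10 in all, crops included, and the job is handed in when it is done.

Besides the shell and the picture viewer there is one more tool, called after "Call:" as a command line: name --argument value ..., lists and objects as JSON in quotes. step_arm: Moves the arm, as the interface text tells. Its arguments: {"type":"object","properties":{"series":{"type":"array"},"squeeze":{"type":"number"}},"required":["series"]}

```bash
mkdir -p pics; cat > h.py <<'E'
import numpy as np, cv2
from cell import manip
from scipy.spatial.transform import Rotation as R
def info(n):
    i=manip.camera_info(n); return i
def pts(n,depth):
    i=manip.camera_info(n); f=192/np.tan(np.radians(i["fovy"])/2)
    v,u=np.mgrid[:384,:512]
    c=np.stack([(u-i["cx"])/f*depth,(v-i["cy"])/f*depth,depth],-1)
    o=np.array(i["orientation"],float)
    M=o if o.shape==(3,3) else R.from_euler('xyz',o).as_matrix()
    return c@M.T+np.array(i["eye"])
E
python3 - <<'E'
from h import *
for n in("scene","top"):
    p,d=manip.camera(n); cv2.imwrite(f"pics/{n}0.png",p); np.save(n+"0.npy",d); print(n,manip.camera_info(n))
s=manip.read_state(); print(s)
E
```

```text
scene {'fovy': 51.639414406198796, 'cx': 252.4594280146789, 'cy': 192.85385480951868, 'eye': array([ 999.13518214, -627.59161504,  976.7972063 ]), 'orientation': array([-2.4552594 ,  0.00914908,  0.63073721])}
top {'fovy': 43.60854127583467, 'cx': 261.203750104067, 'cy': 193.04890740046667, 'eye': array([ 363.49832697,  -74.77282289, 1275.79290796]), 'orientation': array([-2.93871757e+00, -1.69959649e-03, -1.61982706e+00])}
{'clock': 0.1, 'joints': array([-1.33959345e+00,  3.00422764e-01,  1.52146839e+00, -1.09667644e-05,
        1.32070173e+00, -6.65646670e-02]), 'qd': array([ 0.00025817, -0.00093579, -0.00191339,  0.00143694,  0.00034672,
        0.00116447]), 'effort': array([ 7.30574757e-04, -5.32645476e+01, -3.53283620e+01,  7.09515042e-02,
        2.35044683e-02, -4.26154634e-05]), 'eef_pos': array([ 161.33218085, -525.60651343,  229.96050165]), 'eef_rot': array([-3.14059393e+00, -5.59317466e-05,  2.97770239e-01]), 'wrist_force': array([ 7.80886646e-04, -3.87387016e-01,  8.70364767e-01]), 'moment': array([ 0.02120962, -0.01501206, -0.00103662]), 'finger_force': 0.0, 'finger_gap': 93.82879857380789}
```

View pics/scene0.png

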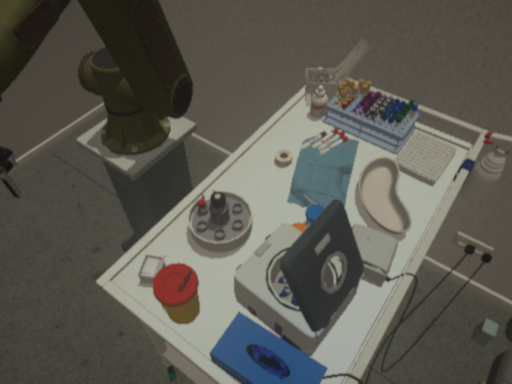

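View pics/top0.png

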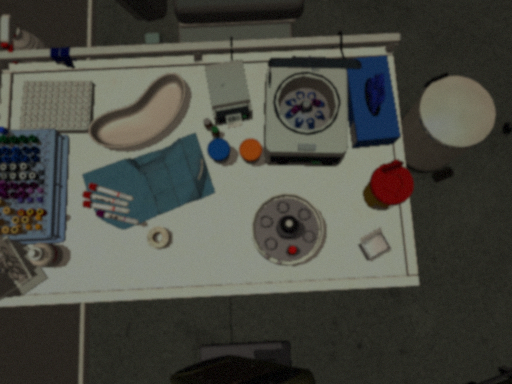

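The carousel is at about (289,230) in the top view, with the knob at (289,225) and the red vial cap at (292,250). Next I'll take a magnified crop and measure by depth.

```bash
python3 - <<'E'
from h import *
p=cv2.imread("pics/top0.png"); q=cv2.imread("pics/scene0.png")
a=cv2.resize(p[185:275,240:340],None,fx=4,fy=4,interpolation=cv2.INTER_CUBIC)
b=cv2.resize(q[180:255,180:265],None,fx=4.7,fy=4.8,interpolation=cv2.INTER_CUBIC)
h=max(a.shape[0],b.shape[0]); c=np.zeros((h,a.shape[1]+b.shape[1],3),np.uint8); c[:a.shape[0],:a.shape[1]]=a; c[:b.shape[0],a.shape[1]:]=b
cv2.imwrite("pics/crop.png",np.clip(c*1.6,0,255).astype(np.uint8)); print(c.shape)
for n,(r0,r1,c0,c1) in (("top",(185,275,240,340)),("scene",(180,255,180,265))):
    P=pts(n,np.load(n+"0.npy")); im=cv2.imread(f"pics/{n}0.png").astype(int)
    W=np.zeros((384,512),bool); W[r0:r1,c0:c1]=1
    z=P[...,2]
    k=W&(z>140)&(z<156); print(n,"knob",k.sum(),P[k].mean(0),(P[k].max(0)+P[k].min(0))/2)
    red=W&(im[...,2]>90)&(im[...,1]<60)&(z>80); print("red",red.sum(),P[red].mean(0),np.median(P[red],0))
    rim=W&(z>50)&(z<66)
    xy=P[rim][:,:2]; 
    # circle fit on points of rim wall
    c0=P[k].mean(0)[:2]
    for _ in range(5):
        r=np.hypot(*(xy-c0).T); s=xy[(r>80)&(r<98)]
        A=np.c_[2*s,np.ones(len(s))]; x=np.linalg.lstsq(A,(s**2).sum(1),rcond=None)[0]; c0=x[:2]
    print("rim",len(s),c0,np.sqrt(x[2]+c0@c0))
    d=P[rim][:,:2]-c0; r=np.hypot(*d.T); an=np.degrees(np.arctan2(d[:,1],d[:,0]))%360
    hs=np.histogram(an[(r>82)&(r<98)],bins=72,range=(0,360))[0]; print(hs)
    post=W&(z>63)&(z<72); d=P[post]-np.r_[c0,0]; r=np.hypot(d[:,0],d[:,1]); m=(r>80)&(r<100)
    print("posts",[(round(np.degrees(np.arctan2(t[1],t[0])))%360,round(t[2])) for t in d[m]][:40])
E
```

```text
(360, 800, 3)
top knob 225 [ 517.85009887 -149.76269905  146.87281683] [ 517.84399373 -150.30831617  146.94235781]
red 41 [ 462.64812312 -158.14011703   91.19622696] [ 462.89265589 -157.83316218   91.29136097]
rim 410 [ 518.23156424 -150.15740432] 89.73012389480684
[6 7 5 8 6 5 7 6 7 6 6 6 6 5 4 6 7 4 3 6 4 6 5 5 7 6 7 5 4 0 0 0 4 6 7 7 5
 5 6 6 5 5 5 5 6 4 4 6 6 6 6 6 6 6 7 6 7 7 6 9 6 6 7 6 7 7 7 7 6 7 6 8]
posts [(8, 65), (9, 65), (348, 64), (24, 64), (37, 64), (97, 63), (114, 64), (219, 65), (139, 69), (139, 67), (140, 66), (141, 64), (140, 71), (141, 69), (142, 65), (142, 67), (209, 64), (205, 64), (162, 67), (163, 67), (165, 65), (162, 72), (164, 66), (165, 63), (164, 63)]
scene knob 180 [ 546.44147633 -157.85493985  147.71652497] [ 609.99449436 -178.39057587  146.61887881]
red 25 [ 489.19011497 -177.58309025  128.505157  ] [ 468.03211159 -159.83306913   93.37131293]
rim 466 [ 523.22960895 -148.37851137] 89.87038943341896
[ 9  6  6  6  7  4  2  3  5  5  4  4  7  5  6  8  8  6  9  9  8  9  8 10
  8  3  0  0  0  0  0  0  7  6  4  7  6  7  8  7  4  6  5  7  2  3  4  3
  6  5  7  5  9  5  8  7 10 11  8 10 10 12 12  9 11  9 10 10 10 10  8  8]
posts [(140, 67), (121, 63), (142, 67), (140, 68), (127, 64), (119, 64), (117, 64), (115, 63), (109, 64), (107, 63), (103, 64), (102, 64), (100, 66), (163, 68), (162, 69), (94, 65), (165, 69), (163, 67), (91, 64), (165, 64), (164, 65), (81, 63), (77, 65), (175, 63), (74, 65), (179, 65), (188, 64), (187, 63), (64, 66), (64, 64), (59, 63), (196, 66), (195, 64), (198, 63), (55, 63), (202, 63), (47, 63), (42, 63), (42, 64), (212, 65)]
```

View pics/crop.png

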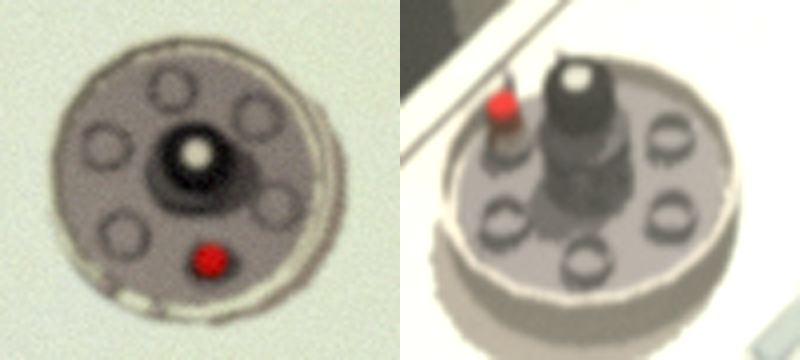

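Findings:
- Axis is at about (519,-150).
- Gate bearing is about 152°, with posts at 141° and 164°.
- Vial bearing is about 189°, so the tray needs about -0.65 rad.

Now the approach.

Call:
step_arm --series '[36,38,0,0.1,0,36,38,0,0.1,0,36,38,0,0.1,0,36,38,0,0.1,0,36,38,0,0.1,0,36,38,0,0.1,0,36,38,0,0.1,0,36,38,0,0.1,0,36,38,0,0.1,0,34,34,0,0.1,0,0,0,0,0,0,0,0,0,0,0]' --squeeze 25

```text
clock: 1.6
eef_pos: [519.0, -150.0, 230.1]
eef_rot: [-3.141, 0.0, 1.297]
wrist_force: [0.6, -0.1, 0.4]
finger_gap: 93.9
finger_force: 0.0
```

Call:
step_arm --series '[0,0,-30,0,0,0,0,-30,0,0,0,0,-15,0,0,0,0,-10,0,0.2,0,0,0,0,0.4,0,0,0,0,0.45,0,0,0,0,0.45]'

```text
clock: 2.48
eef_pos: [519.6, -149.9, 146.1]
eef_rot: [3.14, 0.0, 1.298]
wrist_force: [0.3, -0.9, -0.7]
finger_gap: 57.5
finger_force: 0.0
```

```bash
python3 - <<'E'
from h import *
p,d=manip.camera("scene"); cv2.imwrite("pics/s1.png",cv2.resize(p[130:260,150:290],None,fx=4,fy=4,interpolation=cv2.INTER_CUBIC))
print(manip.read_state()["finger_gap"])
E
```

```text
54.137501460568835
```

View pics/s1.png

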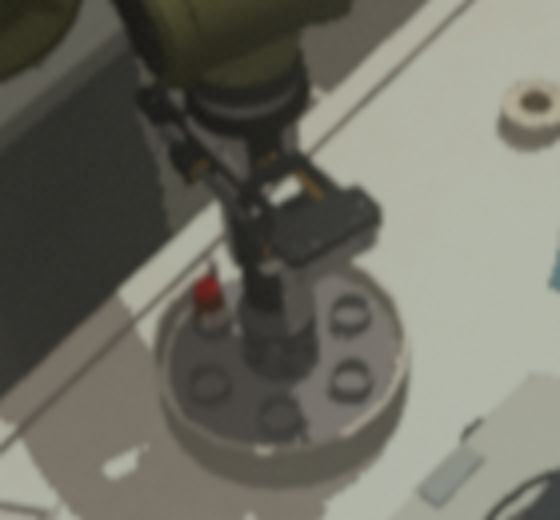

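The fingers straddle the knob on the axis, at about (275,290) in the crop, and the vial is clear at (207,295). Now I'll close.

Call:
step_arm --series '[0,0,0,0,0.5,0,0,0,0,0.53,0,0,0,0,0.56,0,0,0,0,0.6,0,0,0,0,0.65,0,0,0,0,0.7,0,0,0,0,0.7,0,0,0,0,0.7]' --squeeze 25

```text
clock: 3.52
eef_pos: [519.9, -149.9, 145.6]
eef_rot: [3.14, 0.0, 1.298]
wrist_force: [4.6, -1.3, -1.6]
finger_gap: 39.6
finger_force: 25.0
```

Call:
step_arm --series '[1,0,-1,0,0.7,0,0,-1,0,0.7,0,0,-1,0,0.7,0,0,0,0,0.7,0,0,0,0,0.7]'

```text
clock: 4.15
eef_pos: [520.4, -149.8, 142.5]
eef_rot: [3.142, 0.0, 1.298]
wrist_force: [-0.3, -2.3, 1.8]
finger_gap: 39.3
finger_force: 25.0
```

Call:
step_arm --series '[0,0,-1,0,0.7,0,0,-1,0,0.7,0,0,0,0,0.7]'

```text
clock: 4.53
eef_pos: [520.4, -149.8, 140.4]
eef_rot: [3.142, 0.0, 1.298]
wrist_force: [-0.4, -1.9, 1.5]
finger_gap: 39.2
finger_force: 25.0
```

Call:
step_arm --series '[0,0,-1,0,0.7,0,0,-1,0,0.7,0,0,0,0,0.7]'

```text
clock: 4.9
eef_pos: [520.4, -149.8, 138.4]
eef_rot: [3.142, -0.0, 1.298]
wrist_force: [0.0, -2.3, 3.1]
finger_gap: 39.3
finger_force: 25.0
```

Call:
step_arm --series '[0,0,-1,0,0.7,0,0,0,0,0.7]'

```text
clock: 5.15
eef_pos: [520.4, -149.8, 137.4]
eef_rot: [3.142, 0.0, 1.298]
wrist_force: [0.2, -2.9, 3.3]
finger_gap: 39.3
finger_force: 25.0
```

Call:
step_arm --series '[0,0,-1,0,0.7,0,0,0,0,0.7]'

```text
clock: 5.4
eef_pos: [520.4, -149.8, 136.5]
eef_rot: [3.142, -0.0, 1.298]
wrist_force: [-0.8, -1.9, 4.2]
finger_gap: 39.3
finger_force: 25.0
```

Call:
step_arm --series '[0,0,-1,0,0.7,0,0,0,0,0.7]'

```text
clock: 5.65
eef_pos: [520.4, -149.8, 135.6]
eef_rot: [3.141, 0.0, 1.298]
wrist_force: [-0.1, -1.8, 6.2]
finger_gap: 39.1
finger_force: 25.0
```

Call:
step_arm --series '[0,0,-1,0,0.7,0,0,0,0,0.7]'

```text
clock: 5.9
eef_pos: [520.5, -149.8, 134.8]
eef_rot: [3.141, 0.0, 1.298]
wrist_force: [-1.5, -1.2, 9.0]
finger_gap: 38.9
finger_force: 25.0
```

Call:
step_arm --series '[0,0,0,0.04,0.7,0,0,0,0.04,0.7,0,0,0,0.04,0.7,0,0,0,0.04,0.7,0,0,0,0.04,0.7]'

```text
clock: 6.52
eef_pos: [520.6, -149.9, 134.9]
eef_rot: [3.141, 0.0, 1.499]
wrist_force: [-1.1, -2.8, 8.2]
finger_gap: 39.4
finger_force: 25.0
```

Call:
step_arm --series '[0,0,0,0.04,0.7,0,0,0,0.04,0.7,0,0,0,0.04,0.7,0,0,0,0.04,0.7,0,0,0,0.04,0.7]'

```text
clock: 7.15
eef_pos: [520.6, -149.8, 134.5]
eef_rot: [3.141, 0.0, 1.699]
wrist_force: [2.0, -2.6, 3.4]
finger_gap: 39.3
finger_force: 25.0
```

The force dropped, so the teeth have fallen in. I'll ease down further.

Call:
step_arm --series '[0,0,-1,0,0.7,0,0,-1,0,0.7,0,0,0,0,0.7]'

```text
clock: 7.52
eef_pos: [520.5, -149.8, 132.4]
eef_rot: [3.141, 0.0, 1.697]
wrist_force: [2.4, -2.3, 2.4]
finger_gap: 39.2
finger_force: 25.0
```

Call:
step_arm --series '[0,0,-1,0,0.7,0,0,-1,0,0.7,0,0,0,0,0.7]'

```text
clock: 7.9
eef_pos: [520.5, -149.8, 130.4]
eef_rot: [3.141, 0.0, 1.698]
wrist_force: [2.7, -2.9, 2.8]
finger_gap: 39.1
finger_force: 25.0
```

Call:
step_arm --series '[0,0,-1,0,0.7,0,0,-1,0,0.7,0,0,0,0,0.7]'

```text
clock: 8.28
eef_pos: [520.5, -149.8, 128.5]
eef_rot: [3.141, 0.0, 1.698]
wrist_force: [3.6, -3.6, 2.9]
finger_gap: 39.2
finger_force: 25.0
```

Call:
step_arm --series '[0,0,-1,0,0.7,0,0,-1,0,0.7,0,0,0,0,0.7]'

```text
clock: 8.65
eef_pos: [520.5, -149.8, 126.7]
eef_rot: [3.141, 0.0, 1.698]
wrist_force: [2.4, -3.4, 6.7]
finger_gap: 39.2
finger_force: 25.0
```

Call:
step_arm --series '[0,0,-1,0,0.7,0,0,0,0,0.7]'

```text
clock: 8.9
eef_pos: [520.5, -149.8, 125.9]
eef_rot: [3.141, 0.0, 1.698]
wrist_force: [1.6, -3.4, 7.7]
finger_gap: 39.3
finger_force: 25.0
```

Firm stop at about 17 mm total, so it is home. Now I'll turn clockwise and check the vial.

Call:
step_arm --series '[0,0,0,-0.05,0.7,0,0,0,-0.05,0.7,0,0,0,-0.05,0.7,0,0,0,-0.05,0.7,0,0,0,-0.05,0.7,0,0,0,-0.05,0.7,0,0,0,-0.05,0.7,0,0,0,-0.05,0.7,0,0,0,0,0.7]'

```text
clock: 10.02
eef_pos: [520.3, -149.8, 125.8]
eef_rot: [3.141, 0.0, 1.297]
wrist_force: [1.3, -2.1, 9.1]
finger_gap: 39.3
finger_force: 25.0
```

```bash
cat > vial.py <<'E'
from h import *
import sys
def plane(n,u,v,z):
    i=manip.camera_info(n); f=192/np.tan(np.radians(i["fovy"])/2)
    r=R.from_euler('xyz',i["orientation"]).as_matrix()@np.array([(u-i["cx"])/f,(v-i["cy"])/f,1]); e=np.array(i["eye"])
    return e+r*(z-e[2])/r[2]
C={"scene":(523.2,-148.4),"top":(518.2,-150.2)}
def go(n,p):
    im=p.astype(int); m=((im[...,2]>70)&(im[...,2]>2.2*im[...,1])&(im[...,2]>2.2*im[...,0]))
    W=np.zeros_like(m); 
    if n=="scene": W[185:250,182:262]=1
    else: W[190:270,245:335]=1
    v,u=np.nonzero(m&W)
    if len(u)<4: print(n,"few",len(u)); return
    a=plane(n,u.mean(),v.mean(),89); d=a[:2]-C[n]
    print(n,len(u),u.mean(),v.mean(),a[:2],"r",np.hypot(*d),"bearing",np.degrees(np.arctan2(d[1],d[0]))%360)
if __name__=="__main__":
    for n in("scene","top"):
        go(n,cv2.imread(f"pics/{n}0.png"))
        p,d=manip.camera(n); cv2.imwrite(f"pics/{n}_{sys.argv[1]}.png",p); go(n,p)
    s=manip.read_state(); print(s["eef_rot"],s["moment"],s["wrist_force"])
E
python3 vial.py a
```

```text
scene 23 201.1304347826087 201.7826086956522 [ 464.46506986 -156.74171848] r 59.32433131438429 bearing 188.08326705518212
scene 21 206.0 198.0 [ 466.7800113  -138.12768749] r 57.347498024504375 bearing 169.6812612844038
top 53 292.20754716981133 249.28301886792454 [ 462.13937707 -158.16381817] r 56.6234566552096 bearing 188.08518369894875
top few 0
[3.14147131e+00 5.94137548e-05 1.29778793e+00] [-0.52210136  0.00076405  0.04446437] [ 0.52359335 -2.64106377  8.95198652]
```

Call:
step_arm --series '[0,0,0,-0.05,0.7,0,0,0,-0.05,0.7,0,0,0,-0.05,0.7,0,0,0,-0.05,0.7,0,0,0,-0.05,0.7,0,0,0,-0.04,0.7,0,0,0,0,0.7,0,0,0,0,0.7]'

```text
clock: 11.12
eef_pos: [520.2, -149.7, 125.8]
eef_rot: [-3.141, 0.0, 1.008]
wrist_force: [0.4, -1.8, 8.6]
finger_gap: 39.4
finger_force: 25.0
```

```bash
python3 vial.py b; python3 - <<'E'
from h import *
from vial import plane,C
# gate gap bearing along the rim top (z=60) sampled in first images: brightness by bearing
for n in("scene","top"):
    P=pts(n,np.load(n+"0.npy")); c=np.array(C[n]); d=P[...,:2]-c; r=np.hypot(d[...,0],d[...,1]); an=np.degrees(np.arctan2(d[...,1],d[...,0]))%360
    z=P[...,2]; m=(r>82)&(r<97)&(an>125)&(an<180)
    o=np.argsort(an[m]); 
    hi=m&(z>50)&(z<75); a=np.sort(an[hi]); g=np.diff(a); j=np.argsort(g)[-2:]; print(n,[(a[k],a[k+1],(a[k]+a[k+1])/2) for k in j])
    po=m&(z>63.5)&(z<75)&(an>135)&(an<170); q=an[po]; print(q[q<152].mean(),q[q>152].mean(),(q[q<152].mean()+q[q>152].mean())/2,len(q))
p=cv2.imread("pics/scene_b.png"); cv2.imwrite("pics/sb.png",np.clip(1.6*cv2.resize(p[150:255,170:280],None,fx=5,fy=5,interpolation=cv2.INTER_CUBIC).astype(float),0,255).astype(np.uint8))
E
```

```text
scene 23 201.1304347826087 201.7826086956522 [ 464.46506986 -156.74171848] r 59.32433131438429 bearing 188.08326705518212
scene few 0
top 53 292.20754716981133 249.28301886792454 [ 462.13937707 -158.16381817] r 56.6234566552096 bearing 188.08518369894875
top few 0
[-3.14129915e+00  6.13590541e-05  1.00782146e+00] [-0.35620776  0.18403159  0.08102858] [-0.13628076 -1.98057545  8.72398379]
scene [(np.float64(126.73276995820966), np.float64(139.5775513160407), np.float64(133.1551606371252)), (np.float64(141.87447985900894), np.float64(161.16803752550615), np.float64(151.52125869225756))]
140.7852407621181 163.6983891722357 152.24181496717688 10
top [(np.float64(176.74297044212173), np.float64(178.42972476488032), np.float64(177.58634760350103)), (np.float64(142.8316423976585), np.float64(161.6431576240818), np.float64(152.23740001087015))]
140.36950313646332 163.05666455089306 151.7130838436782 13
```

View pics/sb.png

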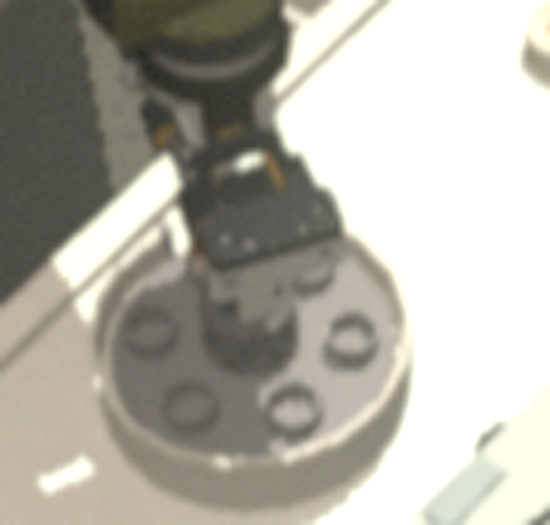

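The vial is hidden behind the gripper, and dead reckoning puts it at about 153° against the gate at 152°. I'll nudge it, ease the press, let go, lift and look.

Call:
step_arm --series '[0,0,0,-0.02,0.7,0,0,0,0,0.7,0,0,1,0,0.7,0,0,1,0,0.7,0,0,0,0,0.6,0,0,0,0,0.5,0,0,0,0,0.42,0,0,0,0,0.38,0,0,0,0,0.38,0,0,0,0,0.38]'

```text
clock: 12.48
eef_pos: [520.3, -149.8, 127.4]
eef_rot: [-3.141, 0.0, 0.988]
wrist_force: [0.4, -0.5, -0.2]
finger_gap: 58.2
finger_force: 0.0
```

Call:
step_arm --series '[0,0,15,0,0.38,0,0,25,0,0.38,0,0,40,0,0.3,0,0,40,0,0.2,-35,-40,0,0,0,-35,-40,0,0,0,-35,-40,0,0,0,-35,-40,0,0,0,-35,-40,0,0,0,-35,-40,0,0,0,0,0,0,0,0,0,0,0,0,0]'

```text
clock: 13.98
eef_pos: [310.6, -389.5, 248.1]
eef_rot: [3.141, 0.0, 0.987]
wrist_force: [-0.2, 0.3, 0.2]
finger_gap: 94.0
finger_force: 0.0
```

```bash
python3 vial.py c; python3 - <<'E'
from h import *
P0=None
for n,(r0,r1,c0,c1) in (("top",(200,255,260,320)),):
    p,d=manip.camera(n); P=pts(n,d)
    for zz,D in(("before",np.load("top0.npy")),("now",d)):
        Q=pts(n,D)[r0:r1,c0:c1]; k=np.hypot(Q[...,0]-518,Q[...,1]+150)<14; print(zz,np.median(Q[k][:,2]))
a=cv2.imread("pics/top_c.png")[185:275,240:340]; b=cv2.imread("pics/scene_c.png")[150:250,180:280]
cv2.imwrite("pics/c2.png",np.clip(1.6*np.hstack([cv2.resize(a,(400,360),interpolation=cv2.INTER_CUBIC),cv2.resize(b,(400,360),interpolation=cv2.INTER_CUBIC)]).astype(float),0,255).astype(np.uint8))
E
```

```text
scene 23 201.1304347826087 201.7826086956522 [ 464.46506986 -156.74171848] r 59.32433131438429 bearing 188.08326705518212
scene 19 211.0 194.8421052631579 [ 470.93126441 -120.79438518] r 59.110833948742695 bearing 152.1593267803136
top 53 292.20754716981133 249.28301886792454 [ 462.13937707 -158.16381817] r 56.6234566552096 bearing 188.08518369894875
top 51 277.5686274509804 247.68627450980392 [ 467.82404018 -122.33231948] r 57.570347791382694 bearing 151.04889307766757
[ 3.14123037e+00 -2.41479205e-05  9.89156015e-01] [-0.06399022 -0.00846529  0.02048949] [0.33119786 1.10496121 0.15266495]
before 147.4586624560343
now 131.6563895370508
```

View pics/c2.png

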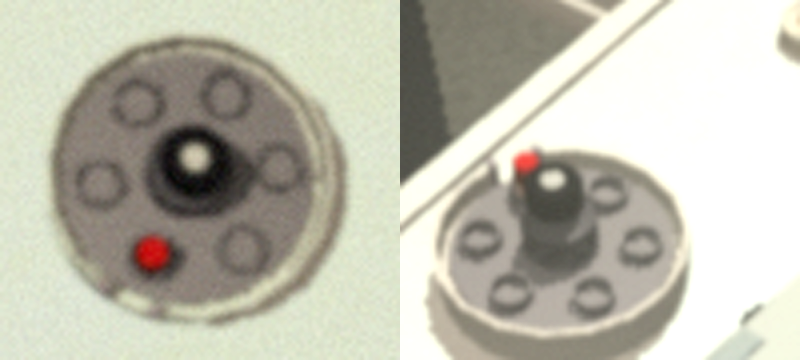

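The vial cap at (153,253) in the crop lines up with the gate gap at about (128,300). Its bearing is about 151.6°, against 152.0° for the gate. The knob sits 15.8 mm lower, so the clutch is home. Handing in.

```bash
python3 -c "
from cell import manip
print(manip.sign_off())"
```

```text
the job is handed in; nothing more can be done
None
```

The job is handed in: the clutch is in gear and fully home (knob 15.8 mm lower, about 10 N at most while tooth stood on tooth), the vial is in line with the gate to within about 1° by the camera, and the knob is released with the arm clear.

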